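# Find the heavy side of the tube-mixer wheel and hold it down

### The arm

A 6-joint arm with a two-finger parallel gripper is mounted at the origin on a cart in front of the work surface, level with it; the furniture and walls round the work are solid. World frame = base frame: x ahead of the robot, y to its left, z up, the work surface at z = 0. Lengths are in mm, angles in rad, forces in N, time in s.
With the tool pointing down it reaches from about 275 to 775 mm from the base axis. Payload 14.6 kg.
Tool frame: the origin (TCP) lies on the centre line of the jaws, within the pads' length; the fingertips stand 17 mm ahead of it and the grasp point (between the pads) lies 2 mm behind it; y points along the fingers, x is the direction in which the jaws open and shut, and the axes are right-handed (so a half turn about y gives the same grasp; the last joint's range is limited). The gripper opens to 85 mm and grips with 20 to 120 N. Pads are 22 mm wide; open, the fingers measure 114 mm over their backs; the gripper's body (76 mm by 85 mm) begins 54 mm behind the grasp point. The pads swing forward as they close: fully open they stand 13 mm farther back than shut.
Start: joints at [1.03, 0.263, -0.048, 1.259, 0, 1.415], TCP at [197.562, 486.413, 248.278] pointing down, gripper open.
Joint ranges: [-2.65, 2.65], [-0.89, 1.7], [-1.18, 1.37], [-2.13, 2.11], [-1.35, 1.29], [-3.14, 3.14]. Speed limits (rad/s): [1.89, 1.89, 2.57, 2.79, 3.14, 3.14].

### API

Orientations are given as a rotation vector (axis times angle).
In Python, from workcell import sensors, imaging, robot gives the robot as it stands.
- The arm moves only by the shell command python3 -m jog 'ROWS'. ROWS is JSON, a list of rows, each an object of numbers: "claw": the opening, from 0 (shut) to 1 (fully open); "tx", "ty", "tz": the shift along the world's x, y, z in cm; "spin": the turn about the world's z in rad. A call has 1 to 12 rows; each row is the pose to reach, as a shift and turn from the pose measured when the call began; what a row does not reach only later rows make up. A row lasts 1/8 s, in which the tool goes at most 62.5 mm and 10.7 degrees, less where a joint would pass 70% of its speed; a pose out of reach is approached as far as the arm can. A call with a gripper value outside its range is refused whole. The fingers move at their own pace and stop on an object; the grip force is fixed at half the most. Time passes only in rows, so rows that repeat a pose let the fingers close. It gives the time, the measured TCP pose, the force and the opening at its end, in the units of the state.
- sensors.sense(): the state, without advancing time (a new reading comes with each control period).
- imaging.capture(name): name is "scene" or "side" or "wrist"; returns a dict with "frame" (400x640x3 uint8, red, green, blue), "intrinsics" (3x3 intrinsics, pixels), "world_from_camera" (4x4, takes a point from camera to world coordinates); the wrist camera has in their place "mount" (4x4, takes a point from camera to tool coordinates, whose origin is the TCP and whose axes are the tool frame's). Camera axes: x right, y down, z forward; pixel columns grow to the right and rows downward; lengths in mm; the calibration is good to about 2 mm. A picture is of the moment at which its call begins: read the wrist's pose just before it. There is no depth.
- robot.close_job(): hands the job in, once; it reports no verdict.
The state is a dict: "clock": time; "joints": joint angles; "dq": joint speeds; "effort": joint torques, N m; "tool_pos": TCP position; "orientation": TCP orientation; "contact_force": force on the tool from outside, world axes, zero at the start; "ft_torque": the same for the moment, N m; "gripper_width": finger opening in mm.
Only numpy, scipy, OpenCV 4.12 (cv2) and the standard library are available. Lean on these libraries where they do the work, as an engineer would, in place of code of your own. Each camera call takes 0.05 s, during which the arm holds its last target.

### The job

The white tube-carrier wheel on the bearing stand is out of balance: a weight that cannot be seen sits somewhere inside its rim. Turn the wheel by its black crank handle, feel from the effort which side is the heavy one, and finish still gripping the handle, holding the wheel still with its heavy side straight down, so that a counterweight can be clipped on at the top. Leave the spectacles, the screwdriver and the blue slide mailer where they lie.

Things in the scene. Friction and masses are not known exactly. Their poses are not given: they have to be found in the camera images.
- stand: Grey bearing stand fixed to the worktop; its wheel and crank are balanced but for the hidden weight. Origin: underside, below the post; x runs along the wheel's axis from the crank side to the wheel side (within 0.3 rad of world +x), z up. Base 150x130x16 mm, post 52 wide, 20 thick. Behind the post: the wheel, a closed white drum 144 mm across, 168 over its blue clips. Crank arm 20 mm wide, 24 to 35 mm before the origin.
- axle (a point): Point in free air on the wheel's level axis of rotation, 170 mm above the worktop, 85 mm before the stand's origin on the crank side, beside the middle of the crank handle's grip. Its x axis is the axis of rotation and points from the crank to the wheel; its y and z turn with the wheel, z pointing from the axis to the handle.
- sleeve: Black crank handle, origin in the middle of its grip: a sleeve 18 mm in diameter, 74 mm long, parallel to the axis and 50 mm from it, sticking out towards the robot (32 mm of it on the robot's side of the origin, 42 mm on the other, then the crank arm). It revolves freely on its pin: gripped firmly, it can be carried round the whole circle without turning the gripper. x along it.
- wheel (a joint): Angle of crank and wheel, rad: 0 with the handle straight up, growing clockwise as the robot sees it (up, right, down). Free for 2 turns either way. Bearing drag 0.30 N m, always against the motion; the heavy side weighs less, 0.19 to 0.25 N m when level with the axis, so the wheel stays where it is left. The heavy side lies anywhere up to 2.2 rad from the handle, either way, unlike each time.
- spectacles: Folded black spectacles lying on the worktop, 125 x 20 x 40 mm high; origin at the centre of the underside. To be left alone.
- screwdriver: Small screwdriver with an orange handle lying on the worktop, 126 mm long, 17 mm wide, 15 mm high; origin at the centre of the underside. To be left alone.
- slide_mailer: Flat pale blue slide mailer lying on the worktop, 82 x 30 x 9 mm; origin at the centre of the underside. To be left alone.

How it is judged:
By the outcome, as a careful person would: the job done as asked, in the order asked, and still so for the second after the job is handed in, while the arm keeps its last pose, push and grip.
It also fails if it takes over 67 s, if anything falls off the work surface, if the arm or the gripper's body presses on something with over 40 N, if the wrist force passes 120 N, or if a joint passes its speed limit or range.

## Working session

There is one attempt and no reset: what is moved stays moved. The work goes in short steps, Python scripts to look and compute and a shell command to move; the robot and the scene stay as the last step left them, time stands still between calls to the robot, and variables do not carry over. Pictures are saved under pics/ and viewed, and the job is handed in when it is done.

```bash
ls; mkdir -p pics
python3 - <<'E'
from workcell import sensors, imaging
import cv2, numpy as np
print(sensors.sense())
for n in ("scene","side","wrist"):
    d=imaging.capture(n); cv2.imwrite(f"pics/{n}0.png",d["frame"][:,:,::-1])
    print(n,d["intrinsics"].tolist(),np.round(d.get("world_from_camera",d.get("mount")),4).tolist())
E
```

```text
pics
{'clock': 0.0, 'joints': array([ 1.02972501e+00,  2.63555772e-01, -4.89620753e-02,  1.25942261e+00,
       -7.01889188e-06,  1.41549167e+00]), 'dq': array([-0.00099243,  0.00052985,  0.00012444,  0.00078027,  0.00059871,
       -0.00034252]), 'effort': array([-1.26219882e-03, -6.37624025e+01,  3.84556890e+01,  1.41507795e-02,
       -1.86582420e-04, -3.59864271e-05]), 'tool_pos': array([197.40677963, 486.17526318, 247.7988465 ]), 'orientation': array([-1.36786314, -0.91972679,  0.92143053]), 'contact_force': array([ 0.97399962, -0.12523091, -0.6067078 ]), 'ft_torque': array([-0.02351025, -0.00487496, -0.01857138]), 'gripper_width': 85.7337617704748}
scene [[429.1603930947296, 0.0, 319.6094241353832], [0.0, 429.1603930947296, 200.4366686084947], [0.0, 0.0, 1.0]] [[0.6097, -0.4714, 0.6372, -117.2909], [-0.7925, -0.3454, 0.5027, -212.0286], [-0.0169, -0.8114, -0.5842, 629.0467], [0.0, 0.0, 0.0, 1.0]]
side [[492.4586231632851, 0.0, 320.0339339303829], [0.0, 492.4586231632851, 197.85588219080415], [0.0, 0.0, 1.0]] [[-0.8728, -0.1811, 0.4532, 54.5387], [-0.4879, 0.34, -0.8039, 905.2375], [-0.0085, -0.9228, -0.3852, 482.0625], [0.0, 0.0, 0.0, 1.0]]
wrist [[303.3263124191171, 0.0, 320.9411823787338], [0.0, 303.3263124191171, 204.57099229459467], [0.0, 0.0, 1.0]] [[1.0, 0.0009, 0.0001, -0.8199], [0.0001, -0.2763, 0.9611, -125.0353], [0.0009, -0.9611, -0.2763, 71.0023], [0.0, 0.0, 0.0, 1.0]]
```

View pics/scene0.png

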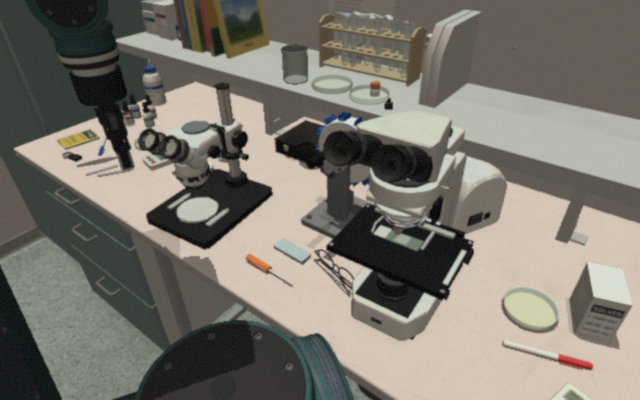

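View pics/side0.png

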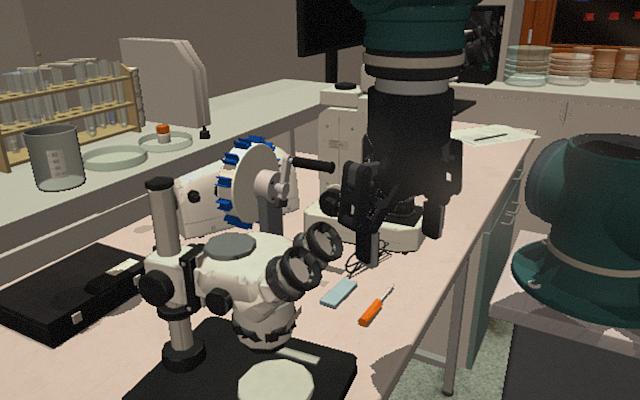

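View pics/wrist0.png

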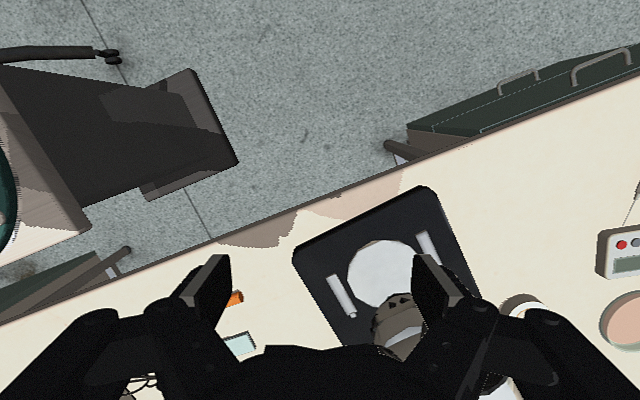

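The handle shows in the side view, from about (290,162) to (333,166). In the scene view the large microscope hides it. I'll zoom in.

Run:
```python
import cv2
a=cv2.imread("pics/scene0.png")[90:270,240:440]; cv2.imwrite("pics/z1.png",cv2.resize(a,None,fx=3.3,fy=3.3,interpolation=cv2.INTER_CUBIC))
a=cv2.imread("pics/side0.png")[120:300,190:420]; cv2.imwrite("pics/z2.png",cv2.resize(a,None,fx=3.3,fy=3.3,interpolation=cv2.INTER_CUBIC))
```

```text
(no output)
```

View pics/z1.png

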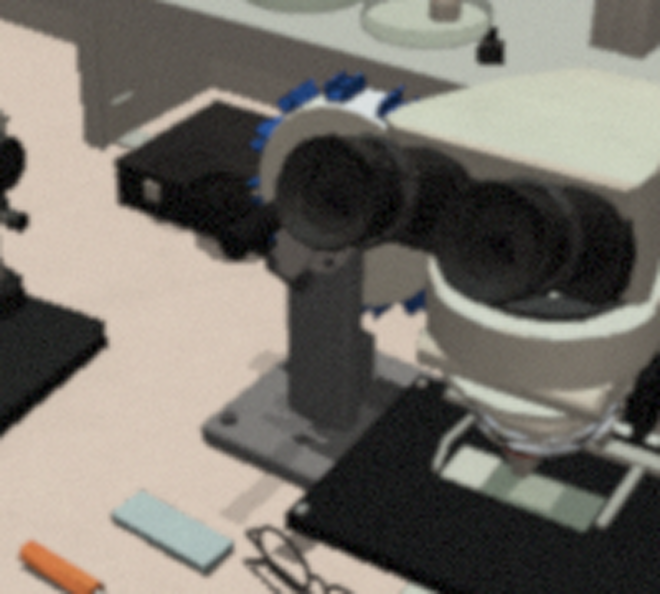

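View pics/z2.png

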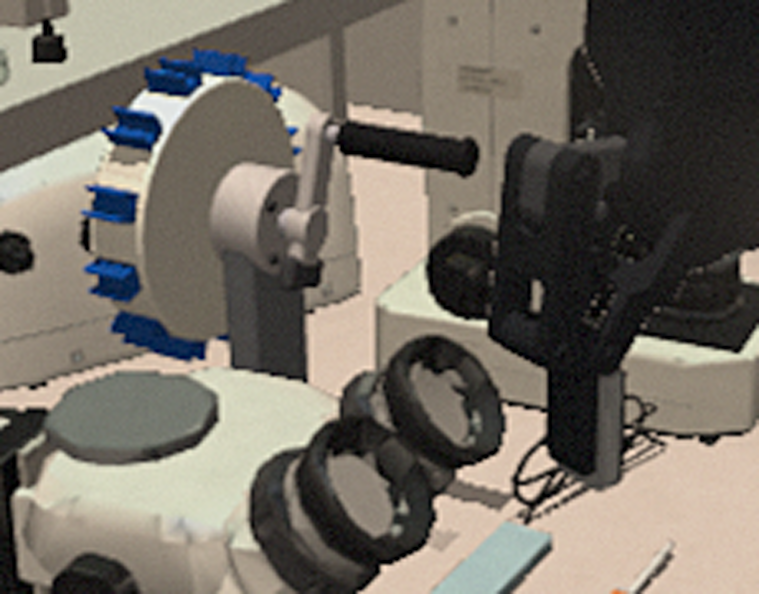

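```bash
cat > h.py <<'E'
import numpy as np
from workcell import sensors, imaging
def ray(d,uv,T=None):
    T=d["world_from_camera"] if T is None else T
    v=np.linalg.inv(d["intrinsics"])@[uv[0],uv[1],1.]
    return T[:3,3],T[:3,:3]@v
def atz(d,uv,z,T=None):
    o,v=ray(d,uv,T); return o+v*(z-o[2])/v[2]
def proj(d,P,T=None):
    T=np.array(d["world_from_camera"] if T is None else T)
    c=np.linalg.inv(T)@np.r_[P,1]; q=d["intrinsics"]@c[:3]; return q[:2]/q[2]
E
python3 - <<'E'
from h import *
s=imaging.capture("scene"); d=imaging.capture("side")
f=lambda n,p,z,c: print(n,np.round(atz(c,p,z),1))
f("hub",(190+303/3.3,120+225/3.3),170,d)
f("tip",(190+470/3.3,120+157/3.3),220,d)
f("root",(190+335/3.3,120+137/3.3),220,d)
f("base corner",(240+205/3.3,90+432/3.3),14,s)
f("base front-ish",(240+325/3.3,90+480/3.3),14,s)
f("base left-back",(240+280/3.3,90+355/3.3),14,s)
f("post bl",(240+288/3.3,90+405/3.3),16,s)
f("post br",(240+345/3.3,90+425/3.3),16,s)
for n,p in dict(mailA=(113,515),mailB=(145,490),mailC=(232,545),mailD=(207,570),spec=(250,530),sd1=(22,548),sd2=(100,590),stageTip=(290,520)).items(): f(n,(240+p[0]/3.3,90+p[1]/3.3),100 if n=='stageTip' else 5,s)
E
```

```text
hub [501.3 247.  170. ]
tip [407.3 237.7 220. ]
root [482.6 242.3 220. ]
base corner [465.8 300.5  14. ]
base front-ish [473.6 203.2  14. ]
base left-back [570.9 314.1  14. ]
post bl [522.9 270.8  16. ]
post br [528. 225.  16.]
mailA [370.5 301.    5. ]
mailB [402.  300.7   5. ]
mailC [394.7 220.    5. ]
mailD [367.5 218.4   5. ]
spec [412.8 219.4   5. ]
sd1 [312.2 326.7   5. ]
sd2 [314.3 260.5   5. ]
stageTip [351.7 141.  100. ]
```

Run:
```python
from h import *
from scipy.spatial.transform import Rotation as R
s=sensors.sense(); M=R.from_rotvec(s["orientation"]).as_matrix(); print(M.round(3))
for yaw in (0.0,0.08):
    for sg in (1,-1):
        want=np.arctan2(sg*np.cos(yaw),-sg*np.sin(yaw)); print(sg,yaw,(want-np.arctan2(M[1,0],M[0,0])+np.pi)%(2*np.pi)-np.pi)
```

```text
[[ 0.376 -0.    -0.927]
 [ 0.927 -0.     0.376]
 [-0.    -1.     0.   ]]
1 0.0 0.3857818025023283
-1 0.0 -2.755810851087465
1 0.08 0.46578180250232837
-1 0.08 -2.6758108510874647
```

```bash
python3 -m jog '[{"tz":3},{"tz":6},{"tx":3,"ty":-3,"tz":9,"spin":-0.15},{"tx":6,"ty":-6,"tz":12,"spin":-0.3}]'
python3 - <<'E'
from h import *
import cv2
print(sensors.sense()["tool_pos"])
d=imaging.capture("wrist"); cv2.imwrite("pics/w1.png",d["frame"][:,:,::-1])
E
```

```text
[197.50650871 486.31642715 248.07731003]schema error: expected keys claw, tx, ty, tz, spin
```

View pics/w1.png

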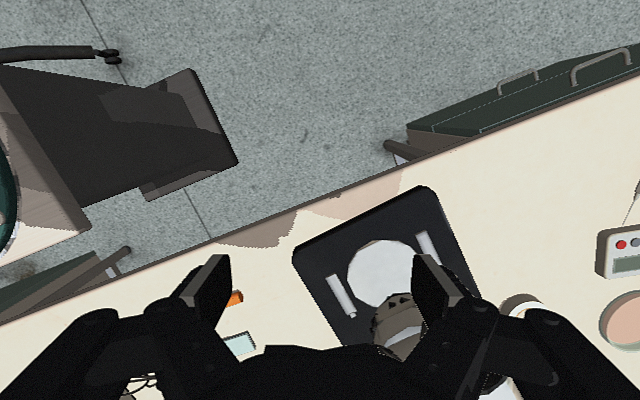

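The jog command needs every key in each row. Tool z faces the robot, so I'll spin by about +0.45.

```bash
python3 -m jog '[{"tx":0,"ty":0,"tz":4,"spin":0,"claw":1},{"tx":0,"ty":0,"tz":8,"spin":0.15,"claw":1},{"tx":3,"ty":-4,"tz":11,"spin":0.3,"claw":1},{"tx":6,"ty":-8,"tz":12,"spin":0.45,"claw":1},{"tx":9,"ty":-12,"tz":12,"spin":0.45,"claw":1},{"tx":11,"ty":-16,"tz":12,"spin":0.45,"claw":1},{"tx":11,"ty":-18,"tz":12,"spin":0.45,"claw":1},{"tx":11,"ty":-18,"tz":12,"spin":0.45,"claw":1},{"tx":11,"ty":-18,"tz":12,"spin":0.45,"claw":1}]'
python3 - <<'E'
from h import *
import cv2
s=sensors.sense();print(s["tool_pos"],s["orientation"])
d=imaging.capture("wrist"); cv2.imwrite("pics/w2.png",d["frame"][:,:,::-1])
E
```

```text
clock: 1.42
tool_pos: [307.5, 306.9, 368.1]
orientation: [-1.178, -1.256, 1.257]
contact_force: [0.3, 0.5, -0.0]
gripper_width: 85.4
[307.48277998 306.91388546 368.12796268] [-1.17813082 -1.25642858  1.25653959]
```

View pics/w2.png

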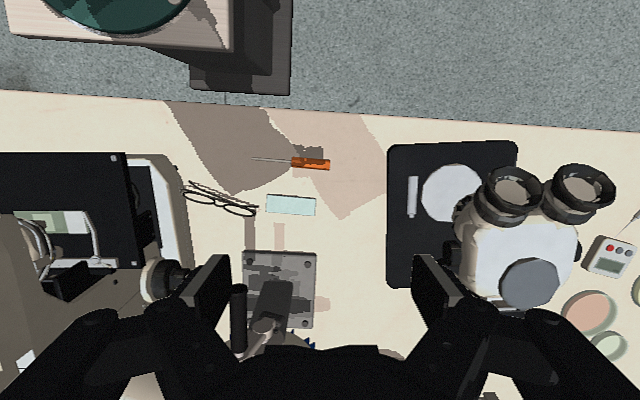

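```bash
cat >> h.py <<'E'
from scipy.spatial.transform import Rotation as R
def wT(s,d):
    T=np.eye(4);T[:3,:3]=R.from_rotvec(s["orientation"]).as_matrix();T[:3,3]=s["tool_pos"]; return T@d["mount"]
def tri(r1,r2):
    (o1,v1),(o2,v2)=r1,r2
    A=np.c_[v1,-v2]; t=np.linalg.lstsq(A,o2-o1,rcond=None)[0]
    p,q=o1+t[0]*v1,o2+t[1]*v2; return (p+q)/2,np.linalg.norm(p-q)
E
python3 - <<'E'
from h import *
import cv2
a=cv2.imread("pics/w2.png")[220:380,190:350]; cv2.imwrite("pics/z3.png",cv2.resize(a,None,fx=3.7,fy=3.7,interpolation=cv2.INTER_CUBIC))
d=imaging.capture("side"); cv2.imwrite("pics/side1.png",d["frame"][:,:,::-1])
a=cv2.imread("pics/side1.png")[120:300,190:420]; cv2.imwrite("pics/z4.png",cv2.resize(a,None,fx=3.3,fy=3.3,interpolation=cv2.INTER_CUBIC))
E
```

```text
(no output)
```

View pics/z3.png

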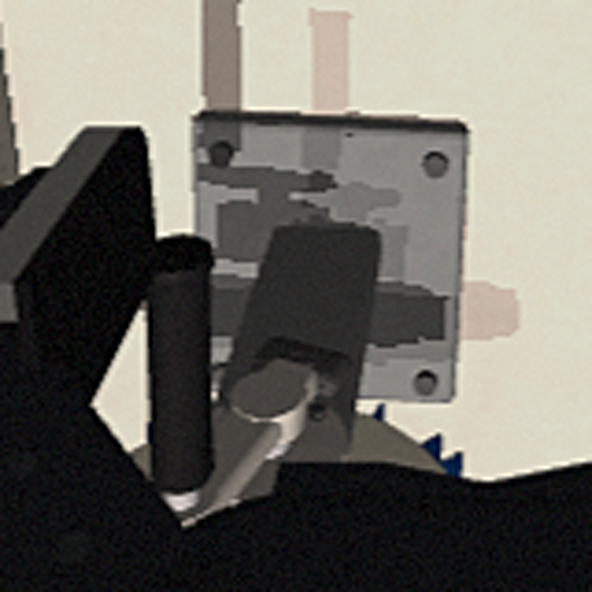

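View pics/side1.png

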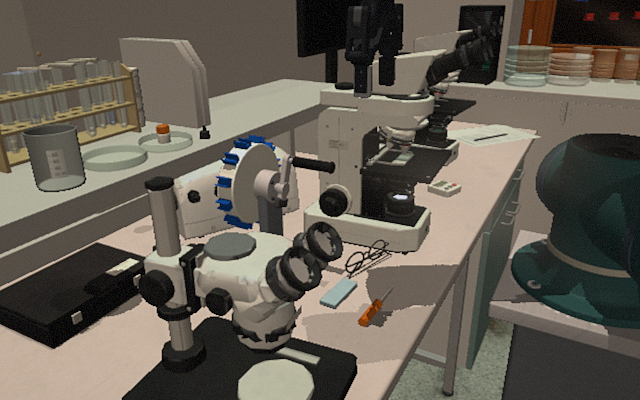

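Run:
```python
from h import *
s=sensors.sense(); w=imaging.capture("wrist"); T=wT(s,w); d=imaging.capture("side")
W=lambda x,y:(190+x/3.7,220+y/3.7)
S=lambda x,y:(190+x/3.3,120+y/3.3)
for n,a,b in (("tip",(181,250),(472,157)),("root",(182,492),(335,137)),("hub",(272,392),(303,225))):
    print(n,tri(ray(w,W(*a),T),ray(d,S(*b))))
for p in ((193,115),(467,122),(455,400)): print("base",atz(w,W(*p),16,T).round(1))
# neighbours
for n,p,z in (("stageR edge",(127,155),100),("knob",(170,280),100),("scopebase",(180,270),20),("stereo",(445,250),100),("spec",(185,185),0),("spec",(257,212),0),("mail",(267,195),5),("mail",(316,214),5)): print(n,atz(w,p,z,T).round(0))
print("cam",T[:3,3])
```

```text
tip (array([410.3286433 , 228.96118954, 216.59290796]), np.float64(0.9174604447629939))
root (array([492.46728167, 227.94452885, 214.6476433 ]), np.float64(1.264499346976807))
hub (array([497.49118482, 247.18443134, 168.33953466]), np.float64(7.714751853660268))
base [464.6 182.   16. ]
base [459.8 308.7  16. ]
base [611.7 312.1  16. ]
stageR edge [299.  56. 100.]
knob [477.  98. 100.]
scopebase [506.  76.  20.]
stereo [404. 488. 100.]
spec [359.  84.   0.]
spec [398. 204.   0.]
mail [366. 221.   5.]
mail [393. 304.   5.]
cam [236.28464345 301.95585526 493.05205605]
```

Run:
```python
from h import *
import cv2
a=cv2.imread("pics/side1.png")[0:160,300:520]; cv2.imwrite("pics/z5.png",cv2.resize(a,None,fx=3.5,fy=3.5,interpolation=cv2.INTER_CUBIC))
d=imaging.capture("scene"); cv2.imwrite("pics/scene1.png",d["frame"][:,:,::-1])
```

```text
(no output)
```

View pics/z5.png

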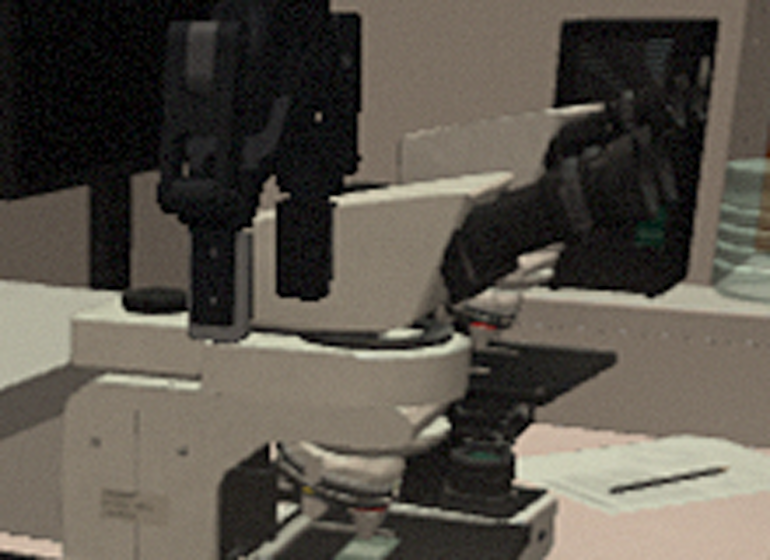

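View pics/scene1.png

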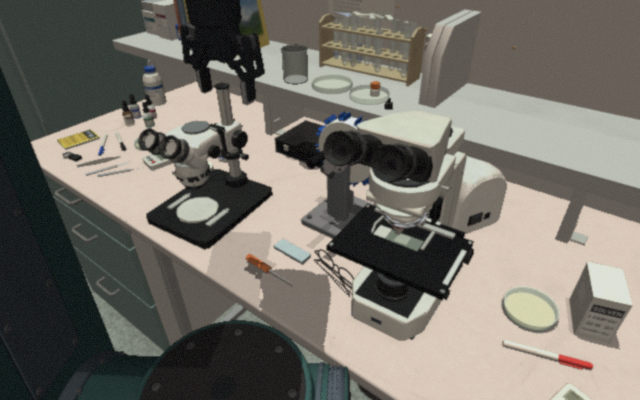

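Run:
```python
from h import *
s=imaging.capture("scene"); d=imaging.capture("side")
S=lambda x,y:(300+x/3.5,y/3.5)
print(tri(ray(s,(338,146)),ray(d,S(640,180))))
print("head back-left top", tri(ray(s,(357,122)),ray(d,S(252,215))))
print("head front-left top", tri(ray(s,(430,147)),ray(d,S(510,175))))
```

```text
(array([233.71175937,  37.70257781, 391.89704897]), np.float64(5.346922231860448))
head back-left top (array([391.53060191, 110.22547422, 359.67762282]), np.float64(30.09074874338254))
head front-left top (array([315.48323862, -38.51131901, 381.33084313]), np.float64(0.5562444719385872))
```

Run:
```python
from h import *
s=imaging.capture("scene"); d=imaging.capture("side")
for z in (248,350,400,450,500,550): print(z,proj(s,[197,486,z]).round(),proj(d,[197,486,z]).round(), proj(s,[307,307,z+120]).round())
print(sensors.sense()["joints"])
```

```text
248 [123. 156.] [402. 246.] [227.  95.]
350 [105. 103.] [409. 147.] [216.  28.]
400 [95. 73.] [412.  93.] [211.  -9.]
450 [85. 41.] [416.  33.] [205. -51.]
500 [73.  6.] [420. -33.] [198. -97.]
550 [ 61. -33.] [ 425. -105.] [ 190. -149.]
[ 5.95881027e-01  9.53695063e-02  5.95565533e-02  1.53526954e+00
 -2.54804020e-04  5.31371456e-01]
```

Measured: axis near y≈246, handle centre near (445,229,216), and handle angle about 0.35 rad (up and to the right). I'll move above it.

```bash
python3 -m jog '[{"tx":4,"ty":-2,"tz":0,"spin":-0.04,"claw":1},{"tx":8,"ty":-5,"tz":-1,"spin":-0.04,"claw":1},{"tx":12,"ty":-7.5,"tz":-3,"spin":-0.04,"claw":1},{"tx":13.2,"ty":-7.8,"tz":-6,"spin":-0.04,"claw":1},{"tx":13.2,"ty":-7.8,"tz":-8,"spin":-0.04,"claw":1},{"tx":13.2,"ty":-7.8,"tz":-8,"spin":-0.04,"claw":1},{"tx":13.2,"ty":-7.8,"tz":-8,"spin":-0.04,"claw":1}]'
python3 - <<'E'
from h import *
import cv2
s=sensors.sense();print(s["tool_pos"],s["orientation"],s["contact_force"])
for n in ("wrist","side","scene"):
    d=imaging.capture(n); cv2.imwrite(f"pics/{n}3.png",d["frame"][:,:,::-1])
E
```

```text
clock: 2.75
tool_pos: [439.6, 228.7, 289.0]
orientation: [-1.198, -1.228, 1.227]
contact_force: [-0.2, 0.0, -0.5]
gripper_width: 85.4
[439.57185853 228.7177386  288.97727882] [-1.19802154 -1.22794509  1.22718189] [-0.19094006  0.0267747  -0.53900161]
```

View pics/wrist3.png

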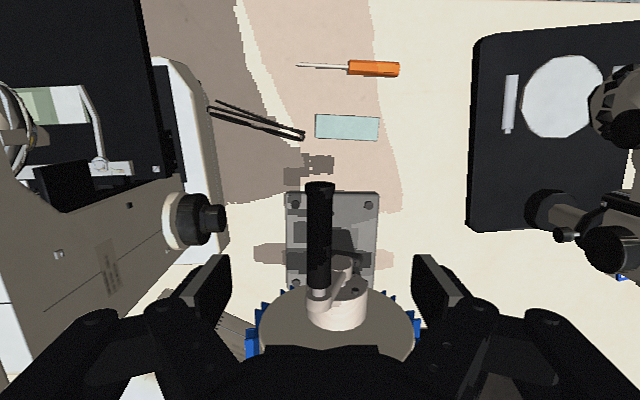

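View pics/side3.png

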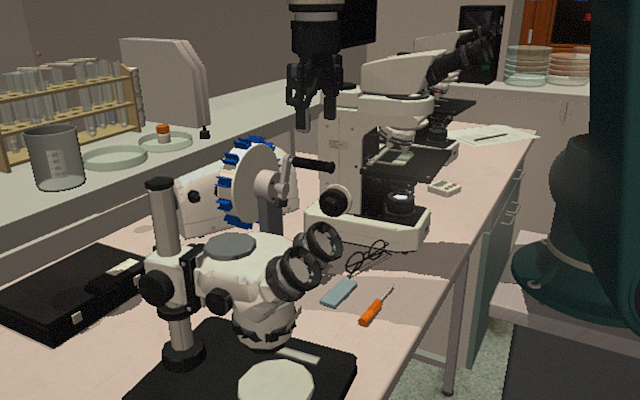

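View pics/scene3.png

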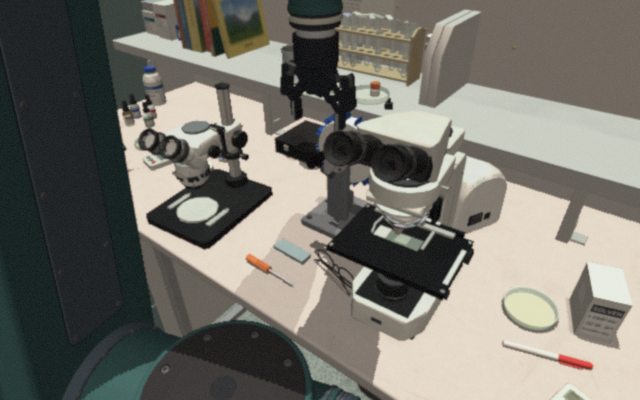

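Run:
```python
from h import *
import cv2
s=sensors.sense(); w=imaging.capture("wrist"); T=wT(s,w); d=imaging.capture("side")
g=lambda p,z: atz(w,p,z,T).round(1)
for z in (212,216,220): print(z,g((320,186),z),g((317,286),z), g((306,186),z)-g((334,186),z))
print("hub",g((338,312),170), "knob",g((226,218),90),g((226,218),130), "scope wall",g((190,215),60),g((190,215),200))
print("post/base",[g(p,16) for p in ((286,193),(379,192),(374,295))])
print("spec",g((303,135),10),g((208,105),30))
a=cv2.imread("pics/wrist3.png")[160:380,200:440]; cv2.imwrite("pics/z6.png",cv2.resize(a,None,fx=2.7,fy=2.7,interpolation=cv2.INTER_CUBIC))
```

```text
212 [413.4 227.1 212. ] [490.3 226.7 212. ] [  0.5 -19.1   0. ]
216 [412.5 227.  216. ] [487.8 226.7 216. ] [  0.5 -18.7   0. ]
220 [411.6 227.  220. ] [485.4 226.7 220. ] [  0.5 -18.3   0. ]
hub [542.5 247.  170. ] knob [480.3 122.6  90. ] [466.4 135.4 130. ] scope wall [487.9  69.1  60. ] [440.5 131.3 200. ]
post/base [array([468.1, 182. ,  16. ]), array([463.5, 307.5,  16. ]), array([621.7, 312.5,  16. ])]
spec [391.4 203.9  10. ] [357.9  90.4  30. ]
```

View pics/z6.png

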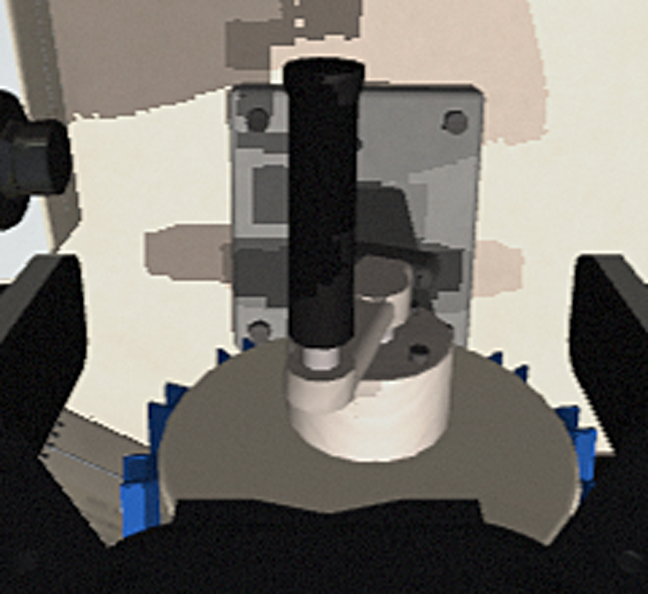

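```bash
python3 -m jog '[{"tx":0,"ty":-0.15,"tz":-2.5,"spin":0,"claw":1},{"tx":0,"ty":-0.15,"tz":-5,"spin":0,"claw":1},{"tx":0,"ty":-0.15,"tz":-7.4,"spin":0,"claw":1},{"tx":0,"ty":-0.15,"tz":-7.4,"spin":0,"claw":1},{"tx":0,"ty":-0.15,"tz":-7.4,"spin":0,"claw":0.5}]'
python3 -m jog '[{"tx":0,"ty":0,"tz":0,"spin":0,"claw":0},{"tx":0,"ty":0,"tz":0,"spin":0,"claw":0},{"tx":0,"ty":0,"tz":0,"spin":0,"claw":0},{"tx":0,"ty":0,"tz":0,"spin":0,"claw":0},{"tx":0,"ty":0,"tz":0,"spin":0,"claw":0},{"tx":0,"ty":0,"tz":0,"spin":0,"claw":0}]'
python3 - <<'E'
from h import *
import cv2
d=imaging.capture("side"); cv2.imwrite("pics/side4.png",cv2.resize(d["frame"][60:240,190:420,::-1],None,fx=3.3,fy=3.3))
for i in range(3):
    s=sensors.sense();print(s["tool_pos"].round(2),s["contact_force"].round(2),s["gripper_width"]); imaging.capture("wrist")
E
```

```text
clock: 3.62
tool_pos: [439.9, 227.4, 215.7]
orientation: [-1.198, -1.229, 1.227]
contact_force: [-0.2, 0.6, -0.3]
gripper_width: 69.8
clock: 4.38
tool_pos: [440.1, 227.5, 216.2]
orientation: [-1.199, -1.23, 1.226]
contact_force: [-1.1, 0.9, 6.2]
gripper_width: 16.4
[440.11 227.4  216.16] [-0.54  0.42  4.74] 16.10613480141017
[440.08 227.44 216.14] [-0.96 -0.13  5.27] 16.06165799242598
[440.1  227.45 216.17] [-1.28  1.    6.37] 16.406189847572442
```

View pics/side4.png

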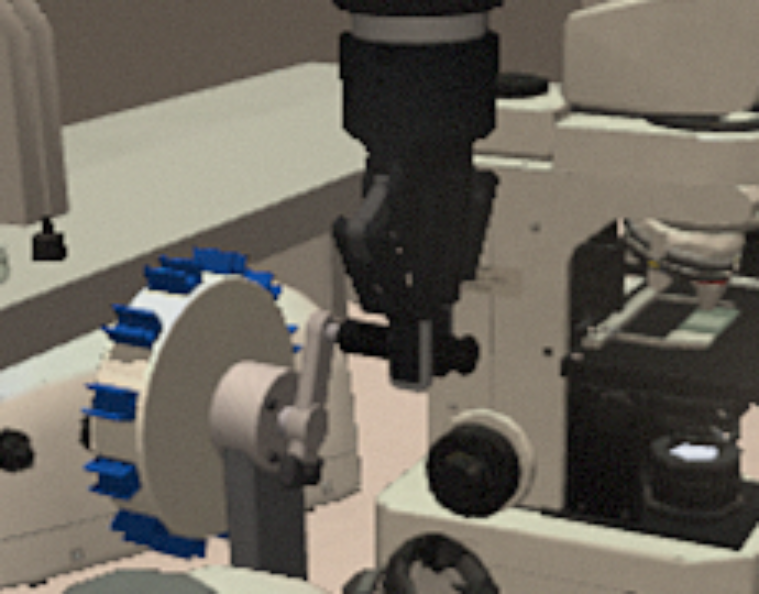

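Gripped: opening 16.4 mm, and the pads are across the sleeve. Next I'll write a logger that gives angle and tangential force and proposes the next arc rows. Then I'll sweep left, away from the large microscope.

```bash
cat > log.py <<'E'
import sys,json
from h import *
C=json.load(open("c.json"))
def th(p): return np.arctan2(-(p[1]-C[0]),p[2]-C[1])
if __name__=="__main__":
    sgn=float(sys.argv[1]); step=float(sys.argv[2])
    s=sensors.sense(); p=s["tool_pos"]; F=s["contact_force"]; t=th(p)
    tv=np.array([0,-np.cos(t),-np.sin(t)]); rv=np.array([0,-np.sin(t),np.cos(t)])
    print("clk %.2f th %.3f r %.1f x %.1f Ft %.2f Fr %.2f Fx %.2f w %.1f"%(s["clock"],t,np.hypot(p[1]-C[0],p[2]-C[1]),p[0],-F@tv,F@rv,F[0],s["gripper_width"]))
    if sgn: open("log.txt","a").write(json.dumps([s["clock"],sgn,*p,*F])+"\n")
    for n in range(1,5):
        a=t+step*n/4
        y=-50*(np.sin(a)-np.sin(t)); z=50*(np.cos(a)-np.cos(t)); print("  ty %.2f tz %.2f"%(y/10,z/10),end=";")
    print()
E
echo '[246,169.5]'>c.json; python3 log.py 0 -0.3
```

```text
clk 4.58 th 0.379 r 50.2 x 440.1 Ft 1.96 Fr 5.13 Fx -0.80 w 16.3
  ty 0.35 tz 0.13;  ty 0.72 tz 0.22;  ty 1.08 tz 0.30;  ty 1.46 tz 0.34;
```

```bash
python3 -m jog '[{"tx":0,"ty":0.35,"tz":0.13,"spin":0,"claw":0},{"tx":0,"ty":0.72,"tz":0.22,"spin":0,"claw":0},{"tx":0,"ty":1.08,"tz":0.30,"spin":0,"claw":0},{"tx":0,"ty":1.46,"tz":0.34,"spin":0,"claw":0}]'; python3 log.py -1 -0.3
```

```text
clock: 5.08
tool_pos: [439.9, 241.5, 219.1]
orientation: [-1.2, -1.228, 1.227]
contact_force: [1.1, -5.4, -6.7]
gripper_width: 16.1
clk 5.08 th 0.091 r 49.8 x 439.9 Ft -5.96 Fr -6.18 Fx 1.13 w 16.1
  ty 0.37 tz 0.02;  ty 0.75 tz 0.01;  ty 1.12 tz -0.02;  ty 1.49 tz -0.09;
```

```bash
python3 -m jog '[{"tx":0,"ty":0.37,"tz":0.02,"spin":0,"claw":0},{"tx":0,"ty":0.75,"tz":0.01,"spin":0,"claw":0},{"tx":0,"ty":1.12,"tz":-0.02,"spin":0,"claw":0},{"tx":0,"ty":1.49,"tz":-0.09,"spin":0,"claw":0}]' >/dev/null; python3 log.py -1 -0.3
```

```text
clk 5.58 th -0.201 r 49.2 x 439.7 Ft -4.06 Fr -7.08 Fx 0.94 w 15.9
  ty 0.36 tz -0.09;  ty 0.72 tz -0.20;  ty 1.07 tz -0.35;  ty 1.40 tz -0.51;
```

```bash
python3 -m jog '[{"tx":0,"ty":0.36,"tz":-0.09,"spin":0,"claw":0},{"tx":0,"ty":0.72,"tz":-0.20,"spin":0,"claw":0},{"tx":0,"ty":1.07,"tz":-0.35,"spin":0,"claw":0},{"tx":0,"ty":1.40,"tz":-0.51,"spin":0,"claw":0}]' >/dev/null; python3 log.py -1 -0.3
```

```text
clk 6.08 th -0.501 r 48.7 x 439.6 Ft -3.38 Fr -8.58 Fx 2.05 w 15.8
  ty 0.32 tz -0.19;  ty 0.63 tz -0.41;  ty 0.92 tz -0.65;  ty 1.19 tz -0.91;
```

```bash
python3 - <<'E'
import json,numpy as np
from scipy.optimize import least_squares
L=np.array([json.loads(l) for l in open("log.txt")]); P=np.vstack([L[:,3:5],[[227.45,216.15]]])
for i in (0,):
    r=least_squares(lambda c:np.r_[np.hypot(P[:,0]-c[0],P[:,1]-c[1])-50,(c-[246,169.5])*0.05],[246,169.5]); print(r.x,r.fun)
    json.dump(list(r.x),open("c.json","w"))
E
python3 log.py 0 -0.3
```

```text
[244.20670205 169.1017674 ] [ 0.07148266  0.02558857 -0.05068272 -0.05679972 -0.0896649  -0.01991163]
clk 6.08 th -0.529 r 49.9 x 439.6 Ft -3.14 Fr -8.67 Fx 2.05 w 15.8
  ty 0.32 tz -0.20;  ty 0.62 tz -0.43;  ty 0.90 tz -0.67;  ty 1.16 tz -0.94;
```

```bash
python3 -m jog '[{"tx":0,"ty":0.30,"tz":-0.22,"spin":0,"claw":0},{"tx":0,"ty":0.60,"tz":-0.45,"spin":0,"claw":0},{"tx":0,"ty":0.88,"tz":-0.70,"spin":0,"claw":0},{"tx":0,"ty":1.14,"tz":-0.97,"spin":0,"claw":0}]' >/dev/null; python3 log.py -1 -0.3
```

```text
clk 6.58 th -0.837 r 49.8 x 439.5 Ft -3.18 Fr 1.14 Fx -2.44 w 16.0
  ty 0.24 tz -0.29;  ty 0.46 tz -0.59;  ty 0.65 tz -0.91;  ty 0.82 tz -1.25;
```

```bash
python3 -m jog '[{"tx":0,"ty":0.24,"tz":-0.29,"spin":0,"claw":0},{"tx":0,"ty":0.46,"tz":-0.59,"spin":0,"claw":0},{"tx":0,"ty":0.65,"tz":-0.91,"spin":0,"claw":0},{"tx":0,"ty":0.82,"tz":-1.25,"spin":0,"claw":0}]' >/dev/null; python3 log.py -1 -0.3
```

```text
clk 7.08 th -1.144 r 49.8 x 439.4 Ft -1.89 Fr -0.11 Fx -2.41 w 16.0
  ty 0.14 tz -0.35;  ty 0.26 tz -0.70;  ty 0.35 tz -1.07;  ty 0.41 tz -1.44;
```

```bash
python3 -m jog '[{"tx":0,"ty":0.14,"tz":-0.35,"spin":0,"claw":0},{"tx":0,"ty":0.26,"tz":-0.70,"spin":0,"claw":0},{"tx":0,"ty":0.35,"tz":-1.07,"spin":0,"claw":0},{"tx":0,"ty":0.41,"tz":-1.44,"spin":0,"claw":0}]' >/dev/null; python3 log.py -1 -0.3
```

```text
clk 7.58 th -1.452 r 49.8 x 439.4 Ft -2.72 Fr -2.03 Fx -3.33 w 16.5
  ty 0.03 tz -0.37;  ty 0.03 tz -0.75;  ty 0.01 tz -1.12;  ty -0.05 tz -1.49;
```

```bash
python3 -m jog '[{"tx":0,"ty":0.03,"tz":-0.37,"spin":0,"claw":0},{"tx":0,"ty":0.03,"tz":-0.75,"spin":0,"claw":0},{"tx":0,"ty":0.01,"tz":-1.12,"spin":0,"claw":0},{"tx":0,"ty":-0.05,"tz":-1.49,"spin":0,"claw":0}]' >/dev/null; python3 log.py -1 -0.3
```

```text
clk 8.07 th -1.757 r 49.8 x 439.4 Ft -2.20 Fr -0.74 Fx -2.29 w 16.2
  ty -0.08 tz -0.37;  ty -0.19 tz -0.72;  ty -0.33 tz -1.07;  ty -0.49 tz -1.41;
```

```bash
python3 -m jog '[{"tx":0,"ty":-0.08,"tz":-0.37,"spin":0,"claw":0},{"tx":0,"ty":-0.19,"tz":-0.72,"spin":0,"claw":0},{"tx":0,"ty":-0.33,"tz":-1.07,"spin":0,"claw":0},{"tx":0,"ty":-0.49,"tz":-1.41,"spin":0,"claw":0}]' >/dev/null; python3 log.py -1 -0.3
```

```text
clk 8.57 th -2.061 r 49.9 x 439.4 Ft -2.69 Fr -2.72 Fx -1.05 w 15.9
  ty -0.19 tz -0.32;  ty -0.40 tz -0.63;  ty -0.64 tz -0.92;  ty -0.89 tz -1.20;
```

```bash
python3 -m jog '[{"tx":0,"ty":-0.19,"tz":-0.32,"spin":0,"claw":0},{"tx":0,"ty":-0.40,"tz":-0.63,"spin":0,"claw":0},{"tx":0,"ty":-0.64,"tz":-0.92,"spin":0,"claw":0},{"tx":0,"ty":-0.89,"tz":-1.20,"spin":0,"claw":0}]' >/dev/null; python3 log.py -1 -0.3
python3 - <<'E'
from h import *
import cv2
d=imaging.capture("side"); cv2.imwrite("pics/side5.png",d["frame"][:,:,::-1])
E
```

```text
clk 9.07 th -2.364 r 49.9 x 439.5 Ft -4.04 Fr -4.10 Fx -1.50 w 16.0
  ty -0.28 tz -0.25;  ty -0.57 tz -0.48;  ty -0.88 tz -0.69;  ty -1.21 tz -0.88;
```

View pics/side5.png

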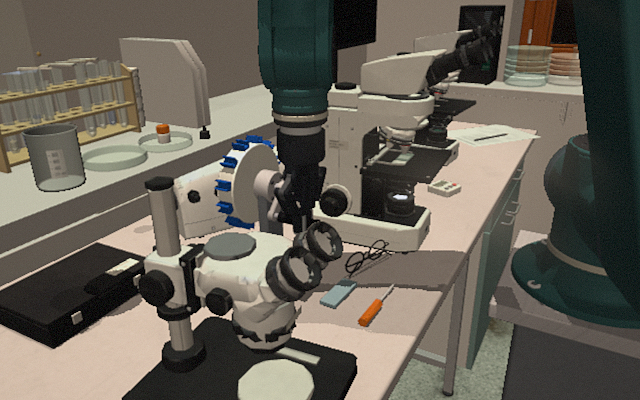

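The arm is clear of the stereo microscope and the crank is at the lower left. I'll carry on.

```bash
python3 -m jog '[{"tx":0,"ty":-0.28,"tz":-0.25,"spin":0,"claw":0},{"tx":0,"ty":-0.57,"tz":-0.48,"spin":0,"claw":0},{"tx":0,"ty":-0.88,"tz":-0.69,"spin":0,"claw":0},{"tx":0,"ty":-1.21,"tz":-0.88,"spin":0,"claw":0}]' >/dev/null; python3 log.py -1 -0.3
```

```text
clk 9.62 th -2.675 r 50.0 x 439.7 Ft -5.10 Fr -5.26 Fx -2.03 w 16.0
  ty -0.34 tz -0.16;  ty -0.69 tz -0.29;  ty -1.05 tz -0.39;  ty -1.42 tz -0.47;
```

```bash
python3 -m jog '[{"tx":0,"ty":-0.34,"tz":-0.16,"spin":0,"claw":0},{"tx":0,"ty":-0.69,"tz":-0.29,"spin":0,"claw":0},{"tx":0,"ty":-1.05,"tz":-0.39,"spin":0,"claw":0},{"tx":0,"ty":-1.42,"tz":-0.47,"spin":0,"claw":0}]' >/dev/null; python3 log.py -1 -0.3
```

```text
clk 10.12 th -2.972 r 50.1 x 439.8 Ft -5.51 Fr -3.44 Fx -0.69 w 15.9
  ty -0.37 tz -0.05;  ty -0.75 tz -0.07;  ty -1.12 tz -0.06;  ty -1.49 tz -0.03;
```

```bash
python3 -m jog '[{"tx":0,"ty":-0.37,"tz":-0.05,"spin":0,"claw":0},{"tx":0,"ty":-0.75,"tz":-0.07,"spin":0,"claw":0},{"tx":0,"ty":-1.12,"tz":-0.06,"spin":0,"claw":0},{"tx":0,"ty":-1.49,"tz":-0.03,"spin":0,"claw":0}]' >/dev/null; python3 log.py -1 -0.3
```

```text
clk 10.62 th 3.018 r 50.1 x 440.0 Ft -6.84 Fr -2.99 Fx -0.73 w 15.9
  ty -0.37 tz 0.06;  ty -0.73 tz 0.15;  ty -1.09 tz 0.26;  ty -1.44 tz 0.40;
```

```bash
python3 -m jog '[{"tx":0,"ty":-0.37,"tz":0.06,"spin":0,"claw":0},{"tx":0,"ty":-0.73,"tz":0.15,"spin":0,"claw":0},{"tx":0,"ty":-1.09,"tz":0.26,"spin":0,"claw":0},{"tx":0,"ty":-1.44,"tz":0.40,"spin":0,"claw":0}]' >/dev/null; python3 log.py -1 -0.3
```

```text
clk 11.12 th 2.727 r 50.2 x 440.2 Ft -6.65 Fr -2.34 Fx -0.40 w 16.3
  ty -0.34 tz 0.16;  ty -0.66 tz 0.35;  ty -0.97 tz 0.56;  ty -1.26 tz 0.80;
```

```bash
python3 -m jog '[{"tx":0,"ty":-0.34,"tz":0.16,"spin":0,"claw":0},{"tx":0,"ty":-0.66,"tz":0.35,"spin":0,"claw":0},{"tx":0,"ty":-0.97,"tz":0.56,"spin":0,"claw":0},{"tx":0,"ty":-1.26,"tz":0.80,"spin":0,"claw":0}]' >/dev/null; python3 log.py -1 0.3
cat > fit.py <<'E'
import json,numpy as np
from scipy.optimize import least_squares
L=np.array([json.loads(l) for l in open("log.txt")]); P=L[:,3:5]
if 1:
    r=least_squares(lambda c:np.hypot(P[:,0]-c[0],P[:,1]-c[1])-c[2],[246,169.5,50]); print("circle",r.x,abs(r.fun).max()); c=r.x
json.dump(list(c[:2]),open("c.json","w"))
t=np.arctan2(-(P[:,0]-c[0]),P[:,1]-c[1])
Ft=-(L[:,6]*-np.cos(t)+L[:,7]*-np.sin(t))
tau=Ft*.05
sg=L[:,1]
for free in (0,1):
    f=lambda q: tau-(q[2] if free else .30)*sg+q[0]*np.sin(t)+q[1]*np.cos(t)
    r=least_squares(f,[.1,.1,.3]); q=r.x
    al=np.arctan2(q[1],q[0]); J=r.jac[:,:2+free]; cov=np.linalg.inv(J.T@J)*r.fun.var()
    print("G %.3f alpha %.3f drag %.3f rms %.3f"%(np.hypot(q[0],q[1]),al,q[2],r.fun.std()),"sd",np.sqrt(np.diag(cov)),"target th",(np.pi-al), -np.pi-al)
print(np.c_[t,sg,tau-.3*sg, -q[0]*np.sin(t)-q[1]*np.cos(t)].round(3))
E
python3 fit.py
```

```text
clk 11.62 th 2.437 r 50.2 x 440.2 Ft -9.78 Fr -1.41 Fx 1.39 w 16.3
  ty 0.29 tz -0.23;  ty 0.61 tz -0.44;  ty 0.93 tz -0.63;  ty 1.27 tz -0.79;
circle [243.9427814  169.07840652  50.06043387] 0.09045787590375909
G 0.192 alpha -0.156 drag 0.300 rms 0.028 sd [0.01190826 0.00995096] target th 3.2978604538631977 -2.9853248533163885
G 0.184 alpha -0.179 drag 0.291 rms 0.028 sd [0.01529008 0.01038594 0.0098702 ] target th 3.3209355434911565 -2.9622497636884297
[[ 4.900e-02 -1.000e+00  1.500e-02  2.400e-02]
 [-2.400e-01 -1.000e+00  1.110e-01  7.500e-02]
 [-5.330e-01 -1.000e+00  1.450e-01  1.200e-01]
 [-8.400e-01 -1.000e+00  1.410e-01  1.570e-01]
 [-1.146e+00 -1.000e+00  2.050e-01  1.790e-01]
 [-1.452e+00 -1.000e+00  1.640e-01  1.840e-01]
 [-1.755e+00 -1.000e+00  1.900e-01  1.720e-01]
 [-2.059e+00 -1.000e+00  1.650e-01  1.450e-01]
 [-2.360e+00 -1.000e+00  9.700e-02  1.040e-01]
 [-2.670e+00 -1.000e+00  4.400e-02  5.300e-02]
 [-2.967e+00 -1.000e+00  2.400e-02 -1.000e-03]
 [ 3.023e+00 -1.000e+00 -4.300e-02 -5.400e-02]
 [ 2.732e+00 -1.000e+00 -3.300e-02 -1.020e-01]
 [ 2.441e+00 -1.000e+00 -1.900e-01 -1.420e-01]]
```

The handle is nearly on the heavy side: α ≈ -0.16, so the target angle is about -2.98. I'll sweep back the other way to cancel drag and bias.

```bash
python3 -m jog '[{"tx":0,"ty":0.29,"tz":-0.23,"spin":0,"claw":0},{"tx":0,"ty":0.61,"tz":-0.44,"spin":0,"claw":0},{"tx":0,"ty":0.93,"tz":-0.63,"spin":0,"claw":0},{"tx":0,"ty":1.27,"tz":-0.79,"spin":0,"claw":0}]' >/dev/null; python3 log.py 1 0.3
```

```text
clk 12.12 th 2.739 r 50.2 x 440.2 Ft 3.51 Fr -9.31 Fx -3.29 w 15.8
  ty 0.35 tz -0.13;  ty 0.71 tz -0.24;  ty 1.08 tz -0.32;  ty 1.45 tz -0.37;
```

```bash
python3 -m jog '[{"tx":0,"ty":0.35,"tz":-0.13,"spin":0,"claw":0},{"tx":0,"ty":0.71,"tz":-0.24,"spin":0,"claw":0},{"tx":0,"ty":1.08,"tz":-0.32,"spin":0,"claw":0},{"tx":0,"ty":1.45,"tz":-0.37,"spin":0,"claw":0}]' >/dev/null; python3 log.py 1 0.3
```

```text
clk 12.62 th 3.030 r 50.2 x 440.0 Ft 4.33 Fr -10.37 Fx -2.85 w 16.2
  ty 0.37 tz -0.03;  ty 0.75 tz -0.03;  ty 1.12 tz 0.00;  ty 1.49 tz 0.06;
```

```bash
python3 -m jog '[{"tx":0,"ty":0.37,"tz":-0.01,"spin":0,"claw":0},{"tx":0,"ty":0.75,"tz":0.00,"spin":0,"claw":0},{"tx":0,"ty":1.12,"tz":0.04,"spin":0,"claw":0},{"tx":0,"ty":1.49,"tz":0.11,"spin":0,"claw":0}]' >/dev/null; python3 log.py 1 0.3
```

```text
clk 13.12 th -2.974 r 50.0 x 439.8 Ft 6.80 Fr -0.39 Fx 0.67 w 16.0
  ty 0.37 tz 0.08;  ty 0.73 tz 0.18;  ty 1.08 tz 0.31;  ty 1.42 tz 0.47;
```

```bash
python3 -m jog '[{"tx":0,"ty":0.37,"tz":0.08,"spin":0,"claw":0},{"tx":0,"ty":0.73,"tz":0.18,"spin":0,"claw":0},{"tx":0,"ty":1.08,"tz":0.31,"spin":0,"claw":0},{"tx":0,"ty":1.42,"tz":0.47,"spin":0,"claw":0}]' >/dev/null; python3 log.py 1 0.3
```

```text
clk 13.62 th -2.699 r 50.1 x 439.6 Ft 7.11 Fr -1.68 Fx 0.61 w 16.2
  ty 0.33 tz 0.17;  ty 0.65 tz 0.37;  ty 0.95 tz 0.59;  ty 1.24 tz 0.83;
```

```bash
python3 -m jog '[{"tx":0,"ty":0.33,"tz":0.17,"spin":0,"claw":0},{"tx":0,"ty":0.65,"tz":0.37,"spin":0,"claw":0},{"tx":0,"ty":0.95,"tz":0.59,"spin":0,"claw":0},{"tx":0,"ty":1.24,"tz":0.83,"spin":0,"claw":0}]' >/dev/null; python3 log.py 1 0.3
```

```text
clk 14.12 th -2.427 r 50.0 x 439.5 Ft 7.99 Fr -1.15 Fx 2.21 w 16.0
  ty 0.27 tz 0.26;  ty 0.53 tz 0.53;  ty 0.76 tz 0.83;  ty 0.97 tz 1.14;
```

```bash
python3 -m jog '[{"tx":0,"ty":0.27,"tz":0.26,"spin":0,"claw":0},{"tx":0,"ty":0.53,"tz":0.53,"spin":0,"claw":0},{"tx":0,"ty":0.76,"tz":0.83,"spin":0,"claw":0},{"tx":0,"ty":0.97,"tz":1.14,"spin":0,"claw":0}]' >/dev/null; python3 log.py 1 0.3
```

```text
clk 14.62 th -2.140 r 50.0 x 439.4 Ft 8.86 Fr 2.36 Fx 2.14 w 15.9
  ty 0.19 tz 0.32;  ty 0.36 tz 0.66;  ty 0.50 tz 1.01;  ty 0.61 tz 1.37;
```

```bash
python3 -m jog '[{"tx":0,"ty":0.19,"tz":0.32,"spin":0,"claw":0},{"tx":0,"ty":0.36,"tz":0.66,"spin":0,"claw":0},{"tx":0,"ty":0.50,"tz":1.01,"spin":0,"claw":0},{"tx":0,"ty":0.61,"tz":1.37,"spin":0,"claw":0}]' >/dev/null; python3 log.py 1 0.3; python3 fit.py
```

```text
clk 15.12 th -1.835 r 50.0 x 439.3 Ft 10.11 Fr -0.18 Fx 2.23 w 16.0
  ty 0.08 tz 0.37;  ty 0.14 tz 0.74;  ty 0.17 tz 1.11;  ty 0.17 tz 1.48;
circle [243.90836016 169.07862274  50.07550069] 0.10465398596772957
G 0.198 alpha -0.157 drag 0.300 rms 0.027 sd [0.00938711 0.00751893] target th 3.299030429249403 -2.9841548779301834
G 0.197 alpha -0.155 drag 0.298 rms 0.027 sd [0.00962906 0.00770652 0.00615577] target th 3.2966421995613597 -2.9865431076182265
[[ 4.900e-02 -1.000e+00  1.500e-02  2.100e-02]
 [-2.400e-01 -1.000e+00  1.110e-01  7.600e-02]
 [-5.340e-01 -1.000e+00  1.450e-01  1.250e-01]
 [-8.410e-01 -1.000e+00  1.410e-01  1.650e-01]
 [-1.146e+00 -1.000e+00  2.050e-01  1.900e-01]
 [-1.452e+00 -1.000e+00  1.640e-01  1.970e-01]
 [-1.755e+00 -1.000e+00  1.900e-01  1.860e-01]
 [-2.058e+00 -1.000e+00  1.650e-01  1.580e-01]
 [-2.359e+00 -1.000e+00  9.700e-02  1.160e-01]
 [-2.669e+00 -1.000e+00  4.300e-02  6.200e-02]
 [-2.966e+00 -1.000e+00  2.300e-02  4.000e-03]
 [ 3.024e+00 -1.000e+00 -4.300e-02 -5.300e-02]
 [ 2.732e+00 -1.000e+00 -3.300e-02 -1.050e-01]
 [ 2.441e+00 -1.000e+00 -1.900e-01 -1.490e-01]
 [ 2.740e+00  1.000e+00 -1.250e-01 -1.040e-01]
 [ 3.030e+00  1.000e+00 -8.400e-02 -5.200e-02]
 [-2.973e+00  1.000e+00  4.000e-02  3.000e-03]
 [-2.698e+00  1.000e+00  5.500e-02  5.600e-02]
 [-2.427e+00  1.000e+00  9.900e-02  1.050e-01]
 [-2.140e+00  1.000e+00  1.430e-01  1.480e-01]
 [-1.834e+00  1.000e+00  2.050e-01  1.800e-01]]
```

```bash
python3 log.py 0 -0.3
```

```text
clk 15.12 th -1.834 r 50.1 x 439.3 Ft 10.11 Fr -0.18 Fx 2.23 w 16.0
  ty -0.11 tz -0.36;  ty -0.25 tz -0.71;  ty -0.41 tz -1.04;  ty -0.60 tz -1.37;
```

```bash
python3 -m jog '[{"tx":0,"ty":-0.11,"tz":-0.36,"spin":0,"claw":0},{"tx":0,"ty":-0.25,"tz":-0.71,"spin":0,"claw":0},{"tx":0,"ty":-0.41,"tz":-1.04,"spin":0,"claw":0},{"tx":0,"ty":-0.60,"tz":-1.37,"spin":0,"claw":0}]' >/dev/null; python3 log.py -1 -0.3
```

```text
clk 15.62 th -2.135 r 50.1 x 439.4 Ft -2.82 Fr -3.24 Fx 0.30 w 16.1
  ty -0.21 tz -0.31;  ty -0.45 tz -0.60;  ty -0.70 tz -0.87;  ty -0.98 tz -1.13;
```

```bash
python3 -m jog '[{"tx":0,"ty":-0.21,"tz":-0.31,"spin":0,"claw":0},{"tx":0,"ty":-0.45,"tz":-0.60,"spin":0,"claw":0},{"tx":0,"ty":-0.70,"tz":-0.87,"spin":0,"claw":0},{"tx":0,"ty":-0.98,"tz":-1.13,"spin":0,"claw":0}]' >/dev/null; python3 log.py -1 -0.3
```

```text
clk 16.12 th -2.437 r 50.1 x 439.6 Ft -4.03 Fr -5.24 Fx -1.77 w 16.1
  ty -0.29 tz -0.23;  ty -0.61 tz -0.44;  ty -0.93 tz -0.63;  ty -1.27 tz -0.79;
```

```bash
python3 -m jog '[{"tx":0,"ty":-0.29,"tz":-0.23,"spin":0,"claw":0},{"tx":0,"ty":-0.61,"tz":-0.44,"spin":0,"claw":0},{"tx":0,"ty":-0.93,"tz":-0.63,"spin":0,"claw":0},{"tx":0,"ty":-1.27,"tz":-0.79,"spin":0,"claw":0}]' >/dev/null; python3 log.py -1 -0.3
```

```text
clk 16.62 th -2.732 r 50.1 x 439.7 Ft -5.07 Fr -6.83 Fx -2.52 w 16.1
  ty -0.35 tz -0.14;  ty -0.71 tz -0.25;  ty -1.07 tz -0.33;  ty -1.44 tz -0.38;
```

```bash
python3 -m jog '[{"tx":0,"ty":-0.35,"tz":-0.12,"spin":0,"claw":0},{"tx":0,"ty":-0.71,"tz":-0.22,"spin":0,"claw":0},{"tx":0,"ty":-1.07,"tz":-0.28,"spin":0,"claw":0},{"tx":0,"ty":-1.44,"tz":-0.32,"spin":0,"claw":0}]' >/dev/null; python3 log.py -1 -0.3
```

```text
clk 17.12 th -3.022 r 49.9 x 439.8 Ft -6.18 Fr 4.39 Fx 1.37 w 16.3
  ty -0.37 tz -0.03;  ty -0.75 tz -0.03;  ty -1.12 tz -0.01;  ty -1.49 tz 0.05;
```

```bash
python3 -m jog '[{"tx":0,"ty":-0.37,"tz":-0.03,"spin":0,"claw":0},{"tx":0,"ty":-0.75,"tz":-0.03,"spin":0,"claw":0},{"tx":0,"ty":-1.12,"tz":-0.01,"spin":0,"claw":0},{"tx":0,"ty":-1.49,"tz":0.05,"spin":0,"claw":0}]' >/dev/null; python3 log.py -1 -0.3
```

```text
clk 17.62 th 2.971 r 50.0 x 440.0 Ft -7.05 Fr 0.86 Fx 0.43 w 15.9
  ty -0.37 tz 0.08;  ty -0.73 tz 0.18;  ty -1.08 tz 0.31;  ty -1.42 tz 0.47;
```

```bash
python3 -m jog '[{"tx":0,"ty":-0.37,"tz":0.08,"spin":0,"claw":0},{"tx":0,"ty":-0.73,"tz":0.18,"spin":0,"claw":0},{"tx":0,"ty":-1.08,"tz":0.31,"spin":0,"claw":0},{"tx":0,"ty":-1.42,"tz":0.47,"spin":0,"claw":0}]' >/dev/null; python3 log.py -1 0.3
```

```text
clk 18.12 th 2.682 r 50.0 x 440.1 Ft -8.14 Fr -1.98 Fx 0.70 w 16.0
  ty 0.34 tz -0.15;  ty 0.69 tz -0.28;  ty 1.06 tz -0.38;  ty 1.42 tz -0.46;
```

Now forward again.

```bash
python3 -m jog '[{"tx":0,"ty":0.34,"tz":-0.14,"spin":0,"claw":0},{"tx":0,"ty":0.69,"tz":-0.26,"spin":0,"claw":0},{"tx":0,"ty":1.06,"tz":-0.35,"spin":0,"claw":0},{"tx":0,"ty":1.42,"tz":-0.42,"spin":0,"claw":0}]' >/dev/null; python3 log.py 1 0.3;python3 fit.py | head -3
```

```text
clk 18.62 th 2.978 r 50.0 x 440.0 Ft 4.66 Fr -0.93 Fx 0.20 w 15.8
  ty 0.37 tz -0.05;  ty 0.75 tz -0.07;  ty 1.12 tz -0.06;  ty 1.49 tz -0.02;
circle [243.93807412 169.08160548  50.0601658 ] 0.1262627530307654
G 0.198 alpha -0.153 drag 0.300 rms 0.023 sd [0.00754506 0.00552056] target th 3.295076854068186 -2.9881084531114004
G 0.197 alpha -0.154 drag 0.298 rms 0.023 sd [0.00779558 0.00550163 0.00459026] target th 3.296047490677844 -2.9871378165017424
```

```bash
python3 -m jog '[{"tx":0,"ty":0.39,"tz":-0.05,"spin":0,"claw":0},{"tx":0,"ty":0.79,"tz":-0.07,"spin":0,"claw":0},{"tx":0,"ty":1.18,"tz":-0.06,"spin":0,"claw":0},{"tx":0,"ty":1.57,"tz":-0.02,"spin":0,"claw":0},{"tx":0,"ty":1.57,"tz":-0.02,"spin":0,"claw":0},{"tx":0,"ty":1.57,"tz":-0.02,"spin":0,"claw":0},{"tx":0,"ty":1.57,"tz":-0.02,"spin":0,"claw":0},{"tx":0,"ty":1.57,"tz":-0.02,"spin":0,"claw":0}]' >/dev/null; python3 log.py 0 0.3
python3 - <<'E'
from h import *
import cv2
for n in ("wrist","side","scene"):
    d=imaging.capture(n); cv2.imwrite(f"pics/{n}9.png",d["frame"][:,:,::-1])
s=sensors.sense(); print(s["tool_pos"],s["dq"].round(4),s["contact_force"])
E
```

```text
clk 19.62 th -2.987 r 50.1 x 439.8 Ft 1.81 Fr -5.38 Fx -2.93 w 15.8
  ty 0.37 tz 0.07;  ty 0.73 tz 0.17;  ty 1.08 tz 0.30;  ty 1.43 tz 0.45;
[439.86658864 251.68702984 119.56972029] [-0.0018  0.0007  0.0003  0.0004 -0.0008  0.002 ] [-1.91314393 -0.94204258  4.81676395]
```

View pics/wrist9.png

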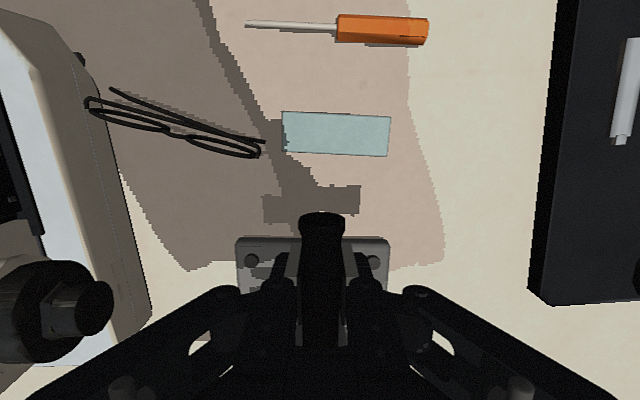

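View pics/side9.png

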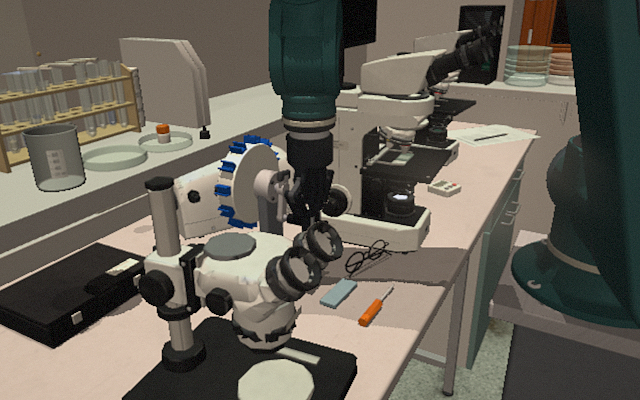

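The wrist view shows the sleeve held between the pads (tip near (321,225)). The spectacles, screwdriver and mailer lie where they did. The angle is -2.987, matching the target, and the arm is still.

```bash
python3 -c "
from workcell import robot
print(robot.close_job())"
```

```text
the job is handed in; nothing more can be done
None
```

I found the heavy side and handed the job in with the gripper still holding the handle and the wheel still. The heavy side should be straight down to within about 0.03–0.05 rad.

- **Finding the heavy side:** I carried the crank handle round nearly three-quarters of a circle, then swept twice back and forth over the lower part. The effort, measured in both directions to cancel the bearing drag, put the heavy side about 0.15 rad anticlockwise of the handle, as the robot sees it. It weighs about 0.20 N m when level. The fitted drag came out at 0.298 N m, against the 0.30 given.
- **Final position:** The target angle was -2.988 rad and the measured angle was -2.987 rad, with the handle almost at the bottom, slightly to the robot's left. At rest, the force on the handle was about 5 N. I had allowed for a small force-sensor offset, which I could not separate from the imbalance.
- **Last checks:** The final wrist and side pictures show the sleeve between the pads and the spectacles, screwdriver and slide mailer undisturbed. The robot clock read about 20 s at hand-in. No check failed, but I could not confirm the weight's position by eye because it cannot be seen.

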